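# Put the wooden coasters into their holder beside the dosa stove

### The job

Pick up the pile of two wooden coasters together and put it away in the green holder: lower the held pile tipped by some 10 to 15 degrees, so that one edge goes in first down along a wall, then lay it flat on the holder's floor, one coaster on the other, and let go. Leave the steel tumbler standing where it is.

Things in the scene. Friction and masses are not known exactly. Their poses are not given: they have to be found in the camera images.
- coaster_low: lower of two equal loose square coasters, mid-brown wood with a round dark inlay, 60 x 60 x 14 mm, 45 g. Origin at the centre of its underside, x and y along its edges, z up. At the start it lies flat on the grey counter with coaster_top squarely on it (pile 28 mm high). An equally big white tile pile with blue inlays is not wanted.
- coaster_top: upper coaster, same size and look; origin at the centre of its underside, at the start 14 mm above that of coaster_low.
- holder: green plastic holder fixed to the counter, open on top, 88 x 88 mm outside, 35 high; inside 76 x 76 mm, floor 5 mm thick, walls 6 mm thick, 30 mm above the floor. The walls facing its x axis are whole; those facing +y and -y each have a middle finger cutout 52 mm wide, open down to the floor, for fingers that hold the pile by those sides. Origin: centre of its underside, on the counter.
- holder_in (a point): centre of the holder's inner floor, axes as the holder's.
- tumbler: small steel tumbler, rim 68 mm across, 85 mm high, standing on the counter; a bystander. Origin at the centre of its underside.
There are look-alikes about, which are no part of the job. What is shaped like the coaster_low but turquoise or yellow is not meant.

How it is judged:
On the way:
1. the held pile is lowered into the holder tipped by at least 6 degrees, its low edge below the rim (angle between coaster_low's own z axis and vertical above 0.1 rad and z of coaster_low in the frame of holder_in below 0.034 m and horizontal distance between coaster_low and holder_in below 0.022 m and distance between coaster_low and coaster_top below 0.022 m and (contact force between the fingers and coaster_low above 0.5 N or contact force between the fingers and coaster_top above 0.5 N)), for 0.1 s.
At the end, for the whole second after the job is handed in: The lower coaster lies on the holder's floor (within 5 mm of height, 14 mm of its centre) with the upper one on it (10 to 19 mm above the floor, within 16 mm of the centre), both flat within 6 degrees and at rest; the tumbler stands upright (horizontal distance between coaster_low and holder_in below 0.014 m and horizontal distance between coaster_top and holder_in below 0.016 m and z of coaster_low in the frame of holder_in below 0.005 m and z of coaster_top in the frame of holder_in between 0.01 and 0.019 m and angle between each of coaster_low, coaster_top's own z axis and vertical below 0.1 rad and linear speed of each of coaster_low, coaster_top below 0.02 m/s and angle between tumbler's own z axis and vertical below 0.2 rad); the robot touches nothing.
It fails at once if the steel tumbler is knocked over or shifted by more than 30 mm (distance of tumbler from where it was at the start of the episode above 0.03 m or angle between tumbler's own z axis and vertical above 0.5 rad).
It also fails if it takes over 48 s, if anything falls off the work surface, if the arm or the gripper's body presses on something with over 40 N, if the wrist force passes 120 N, or if a joint passes its speed limit or range.

### The arm

A 6-joint arm with a two-finger parallel gripper is mounted at the origin on the work surface. World frame = base frame: x ahead of the robot, y to its left, z up, the work surface at z = 0. Lengths are in m, angles in rad, forces in N, time in s.
With the tool pointing down it reaches from about 0.3 to 0.85 m from the base axis. Payload 4.2 kg.
Tool frame: the origin (TCP) lies midway between the tips of the shut fingers; the grasp point (between the pads) lies 19 mm behind it; z points along the fingers, y is the line along which they close (so a half turn about z gives the same grasp; the last joint's range is limited). The gripper opens to 91 mm and grips with 3 to 60 N. Pads are 32 mm wide; open, the fingers measure 118 mm over their backs; the gripper's body (76 mm by 178 mm) begins 60 mm behind the grasp point.
Start: joints at [1.114, 0.32, 1.565, -0, 1.257, -0.02], TCP at [0.243, 0.521, 0.214] pointing down, gripper open.
Joint ranges: [-3.11, 3.11], [-0.84, 2.01], [0.21, 2.61], [-1.34, 4.49], [0.05, 2.63], [-2.56, 2.56]. Speed limits (rad/s): [2.57, 2.57, 3.14, 3.14, 3.14, 3.14].

### API

Orientations are given as a rotation vector (axis times angle).
In Python, from workcell import readout, viewer, arm gives the robot as it stands.
- The arm moves only by the shell command python3 -m jog 'ROWS'. ROWS is JSON, one flat list of numbers, 7 for each row, row after row: the shift along the world's x, y, z in cm, then the turn, a rotation vector about the world's x, y, z in degrees, then the finger opening in cm, from 0 to 9.12. In form: [x, y, z, ax, ay, az, fingers, x, y, z, ax, ay, az, fingers, ...]. A call has 1 to 20 rows; each row shifts and turns the commanded pose from where the row before left it; what a row does not reach is not made up. A row lasts 1/8 s, in which the tool goes at most 62.5 mm and 10.7 degrees, less where a joint would pass 70% of its speed; a pose out of reach is approached as far as the arm can. A call is refused whole if a number of a shift passes 6.25 or a number of a turn 10.7, either way. A call with a gripper value outside its range is refused whole. The fingers move at their own pace and stop on an object; the grip force is fixed at half the most. Time passes only in rows, so rows that do not move let the fingers close. It gives the time, the measured TCP pose, the force, the opening and the grip force at its end, in the units of the state.
- readout.read_state(): the state, without advancing time (a new reading comes with each control period).
- viewer.grab_frame(name): name is "scene" or "top" or "wrist"; returns a dict with "img" (400x640x3 uint8, red, green, blue), "depth" (400x640 float32, m along the optical axis (not along the pixel's ray), 0 where there is no reading), "camera_matrix" (3x3 intrinsics, pixels), "world_to_cam" (4x4, takes a point from world to camera coordinates). Camera axes: x right, y down, z forward; pixel columns grow to the right and rows downward; lengths in m; the calibration is good to about 2 mm. A picture is of the moment at which its call begins.
- arm.hand_in(): hands the job in; it is judged then, once.
Trained networks look in the newest picture that a camera, given by its name, has taken for a name from the list of things; names that differ only in an ending like _2 or _b are one class to them, and where a whole thing is asked for, a point or a joint stands for the part that bears it (a point fixed in the world has none). Each returns a list of dicts, best first, with "conf" (0 to 1); they miss things now and then, are a little off and sometimes report something else, mostly with a low value. They report only what shows in the picture. A call takes as long as a camera call. They do not tell look-alikes from the thing itself.
- viewer.recognise(camera, query): "at" ([x, y, z] in m, in the coordinates of the camera as it stood for that picture, good to about 4 mm: the middle of the surface that is visible of it).
- viewer.outline_of(camera, query): "region" (400x640 bool, what is visible of it).
The state is a dict: "time_s": time; "joint_positions": joint angles; "joint_vel": joint speeds; "joint_torque": joint torques, N m; "eef_pos": TCP position; "tcp_rot": TCP orientation; "force": force on the tool from outside, world axes, zero at the start; "torque": the same for the moment, N m; "gripper_width": finger opening in m; "grip_force": force on a finger pad.
Only numpy, scipy, OpenCV 4.12 (cv2) and the standard library are available. Lean on these libraries where they do the work, as an engineer would, in place of code of your own. Each camera call takes 0.05 s, during which the arm holds its last target. There are 200 camera calls.

## Working session

There is one attempt and no reset: what is moved stays moved. The work goes in short steps, Python scripts to look and compute and a shell command to move; the robot and the scene stay as the last step left them, time stands still between calls to the robot, and variables do not carry over. Pictures are saved under pics/ and viewed, at most 10 in all, crops included, and the job is handed in when it is done.

```bash
mkdir -p pics; ls
cat > h.py <<'E'
import numpy as np,cv2
from workcell import readout,viewer,arm
def grab(n):
    f=viewer.grab_frame(n); K=np.array(f["camera_matrix"]);T=np.linalg.inv(np.array(f["world_to_cam"]))
    d=f["depth"];v,u=np.mgrid[0:400,0:640]
    P=np.stack([(u-K[0,2])/K[0,0]*d,(v-K[1,2])/K[1,1]*d,d],-1)@T[:3,:3].T+T[:3,3]
    P[d==0]=np.nan
    return f,P,T
def save(f,n): cv2.imwrite(f"pics/{n}.png",f["img"][:,:,::-1])
E
python3 - <<'E'
from h import *
ims=[]
for c in ["top","scene"]:
    f,P,T=grab(c); save(f,c+"0")
    for q in ["coaster_low","holder","tumbler"]:
        for r in viewer.recognise(c,q): 
            p=T@np.r_[r["at"],1]; K=np.array(f["camera_matrix"]);uv=K@r["at"]
            print(c,q,round(r["conf"],2),p[:3].round(3),(uv[:2]/uv[2]).round())
s=readout.read_state();print(s["eef_pos"],s["tcp_rot"],s["time_s"])
E
```

```text
pics
top coaster_low 0.94 [ 0.452 -0.39   0.018] [437. 249.]
top coaster_low 0.77 [ 0.587 -0.257  0.018] [386. 196.]
top coaster_low 0.6 [ 0.472 -0.152  0.014] [345. 240.]
top holder 0.78 [0.565 0.007 0.008] [285. 204.]
top tumbler 0.93 [ 0.703 -0.135  0.032] [340. 151.]
scene coaster_low 0.92 [ 0.476 -0.154  0.013] [262. 216.]
scene coaster_low 0.82 [ 0.495 -0.289  0.008] [217. 261.]
scene coaster_low 0.81 [ 0.46  -0.398  0.013] [155. 287.]
scene coaster_low 0.8 [ 0.597 -0.259  0.013] [267. 275.]
scene holder 0.91 [0.557 0.006 0.011] [337. 194.]
scene tumbler 0.87 [ 0.699 -0.139  0.057] [353. 245.]
[0.24320202 0.52094896 0.21383291] [-6.80628084e-01 -3.06692436e+00  3.71694827e-04] 0.4
```

View pics/top0.png

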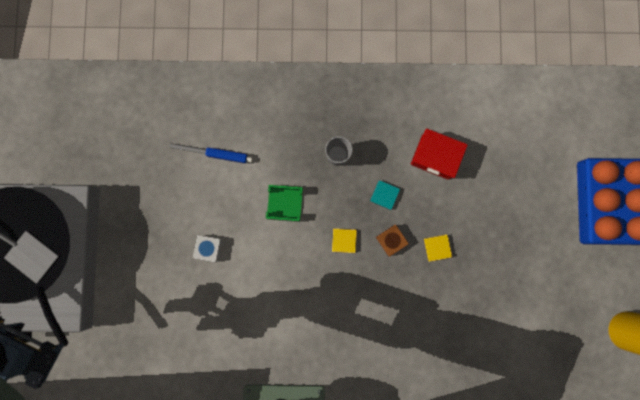

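View pics/scene0.png

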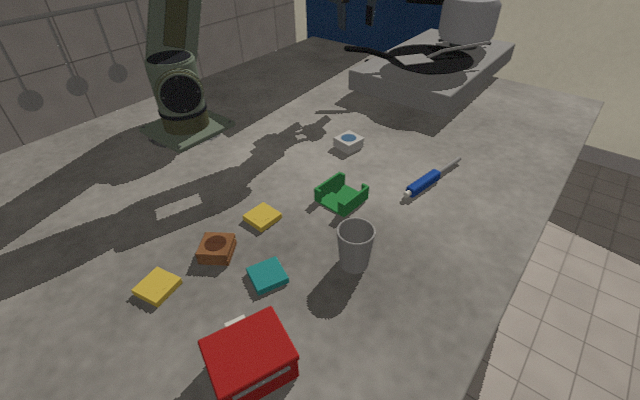

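The top view shows the brown pile at about (393,240), between the yellow look-alikes at (345,240) and (438,248). The green holder is at (285,203) and the tumbler at (340,151). In the scene view the pile is at (215,248). I'll fit the poses from depth and colour.

Run:
```python
from h import *
vis=[]
for c,(bu,bv),(hu,hv) in [("top",(393,240),(285,203)),("scene",(215,248),(341,195))]:
    f,P,T=grab(c); hsv=cv2.cvtColor(f["img"],cv2.COLOR_RGB2HSV).astype(int)
    v,u=np.mgrid[0:400,0:640]
    print(c,"px size mm",1000*f["depth"][bv,bu]/f["camera_matrix"][0][0])
    m=(abs(u-bu)<35)&(abs(v-bv)<30)&(hsv[...,0]<18)&(hsv[...,1]>90)
    q=P[m]; print("brown n",m.sum(),"z pct",np.nanpercentile(q[:,2],[2,25,50,75,98]).round(4))
    t=q[(q[:,2]>.022)&(q[:,2]<.036)]
    r=cv2.minAreaRect((t[:,:2]*1000).astype(np.float32)); print(" top rect",len(t),r, t.mean(0))
    m=(abs(u-hu)<45)&(abs(v-hv)<40)&(hsv[...,0]>45)&(hsv[...,0]<80)&(hsv[...,1]>120)
    q=P[m]; print("green n",m.sum(),np.nanpercentile(q[:,2],[2,25,50,75,98]).round(4))
    print(" all rect",cv2.minAreaRect((q[:,:2]*1000).astype(np.float32)))
    t=q[(q[:,2]>.027)&(q[:,2]<.042)]; print(" rim rect",len(t),cv2.minAreaRect((t[:,:2]*1000).astype(np.float32)))
    fl=q[(q[:,2]<.012)]; print(" floor rect",len(fl),cv2.minAreaRect((fl[:,:2]*1000).astype(np.float32)))
    a=f["img"][hv-35:hv+35,hu-45:hu+45]; b=f["img"][bv-35:bv+35,bu-45:bu+45]
    vis.append(np.hstack([cv2.resize(x,(400,300),interpolation=1) for x in (a,b)]))
cv2.imwrite("pics/crop.png",np.vstack(vis)[:,:,::-1])
```

```text
top px size mm 2.5680699222594905
brown n 610 z pct [-0.001   0.026   0.0284  0.0303  0.0339]
 top rect 547 ((471.6901550292969, -270.9420471191406), (59.81565856933594, 60.83749771118164), 34.13161849975586) [ 0.47176518 -0.27079705  0.02855085]
green n 1131 [0.0001 0.0044 0.0065 0.01   0.0388]
 all rect ((566.1212768554688, 8.101757049560547), (85.91471099853516, 90.13607788085938), 84.97234344482422)
 rim rect 192 ((565.2647094726562, 8.196975708007812), (85.84834289550781, 87.27117919921875), 86.52106475830078)
 floor rect 888 ((569.40771484375, 7.775081634521484), (87.54073333740234, 81.17172241210938), 86.56718444824219)
scene px size mm 1.8787186200352666
brown n 1111 z pct [0.0025 0.018  0.0272 0.0283 0.0296]
 top rect 765 ((474.2160949707031, -273.6006164550781), (59.23757553100586, 61.853206634521484), 34.63328170776367) [ 0.47664745 -0.27533678  0.02766361]
green n 1295 [0.0028 0.0054 0.0091 0.0256 0.0359]
 all rect ((567.9385986328125, 4.785465240478516), (87.32754516601562, 86.42224884033203), 85.31382751464844)
 rim rect 297 ((567.6036376953125, 5.549900054931641), (88.1545181274414, 86.34410858154297), 85.83931732177734)
 floor rect 699 ((568.367431640625, 6.307842254638672), (89.9664306640625, 85.78147888183594), 85.27852630615234)
```

View pics/crop.png

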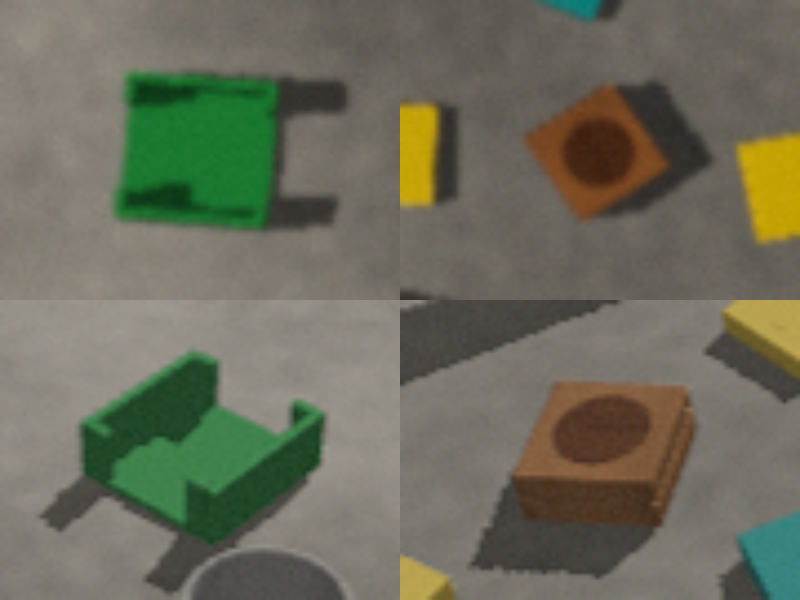

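The crops show that the holder's whole walls face world ±x and its cutouts face ±y, with a yaw of about -4.5°. The brown pile lies squarely stacked at a yaw of about 34.4°, centred near (0.473,-0.272). I'll move above it and refine with the wrist camera.

```bash
python3 -m jog '[1.4,-4.9,0,0,0,0,9.1, 1.4,-4.9,0,0,0,-3,9.1, 1.4,-4.9,0,0,0,-3,9.1, 1.4,-4.9,0,0,0,-3,9.1, 1.4,-4.9,0,0,0,-3,9.1, 1.4,-4.9,0,0,0,-3,9.1, 1.4,-4.9,0,0,0,-3,9.1, 1.4,-4.9,0,0,0,-3,9.1, 1.4,-4.9,0,0,0,-3,9.1, 1.4,-4.9,0,0,0,-3,9.1, 1.4,-4.9,0,0,0,-3,9.1, 1.4,-4.9,0,0,0,-3,9.1, 1.4,-4.9,0,0,0,0,9.1, 1.4,-4.9,0,0,0,0,9.1, 1.4,-4.9,0,0,0,0,9.1, 1.4,-4.9,0,0,0,0,9.1, 0.6,-0.9,0,0,0,0,9.1, 0,0,0,0,0,0,9.1]'
python3 - <<'E'
from h import *
from scipy.spatial.transform import Rotation as R
s=readout.read_state();M=R.from_rotvec(s["tcp_rot"]).as_matrix();print(s["eef_pos"],"tool y ang",np.degrees(np.arctan2(M[1,1],M[0,1])),"z",M[:,2].round(3))
f,P,T=grab("wrist");save(f,"wrist1")
hsv=cv2.cvtColor(f["img"],cv2.COLOR_RGB2HSV).astype(int)
m=(hsv[...,0]<18)&(hsv[...,1]>90)&(np.hypot(P[...,0]-.473,P[...,1]+.272)<.055)
q=P[m];t=q[(q[:,2]>.022)&(q[:,2]<.036)];print(m.sum(),len(t),np.median(t[:,2]),cv2.minAreaRect((t[:,:2]*1000).astype(np.float32)))
E
```

```text
time_s: 2.75
eef_pos: [0.4732, -0.2718, 0.2136]
tcp_rot: [-1.524, -2.746, -0.001]
force: [-0.8, 0.8, 0.3]
gripper_width: 0.0909
grip_force: 0.0
[ 0.47319907 -0.2717988   0.2136181 ] tool y ang 31.9307013298359 z [-0.001  0.001 -1.   ]
3433 3236 0.026828835530485456 ((474.4418029785156, -272.141357421875), (59.98603057861328, 60.57628631591797), 34.304595947265625)
```

View pics/wrist1.png

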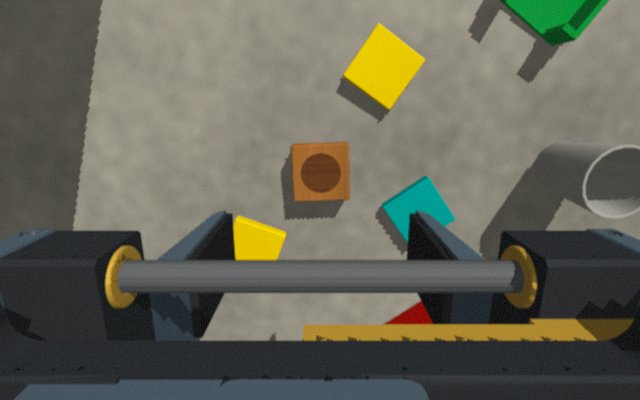

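The wrist view shows the brown pile at (320,172), square to the fingers with nothing in the way. It measures (0.4744,-0.2721) with yaw 34.3°. Descending to grasp.

```bash
python3 -m jog '[0.1,0,-4.5,0,0,2.4,9.1, 0,0,-4.5,0,0,0,9.1, 0,0,-4.5,0,0,0,9.1, 0,0,-3.5,0,0,0,9.1, 0,0,-2.5,0,0,0,9.1, 0,0,-1.3,0,0,0,9.1, 0,0,0,0,0,0,9.1, 0,0,0,0,0,0,4, 0,0,0,0,0,0,4, 0,0,0,0,0,0,4, 0,0,0,0,0,0,4, 0,0,0,0,0,0,4, 0,0,0,0,0,0,4, 0,0,0,0,0,0,4]'
```

```text
time_s: 4.55
eef_pos: [0.4745, -0.2722, 0.0065]
tcp_rot: [1.466, 2.778, -0.0]
force: [-1.6, -0.7, 5.5]
gripper_width: 0.0597
grip_force: 30.0
```

Grasped at 59.7 mm with 30 N. I'll lift, move toward the holder and look again on the way.

```bash
python3 -m jog '[0,0,1,0,0,0,4, 0,0,2.5,0,0,0,4, 0,0,4,0,0,0,4, 0,0,5,0,0,0,4, 1,3.8,1.5,0,0,0,4, 1,3.8,0,0,0,0,4, 1,3.8,0,0,0,0,4, 1,3.8,0,0,0,0,4, 0.6,2,0,0,0,0,4, 0,0,0,0,0,0,4]'
python3 - <<'E'
from h import *
f,P,T=grab("wrist");save(f,"wrist2")
hsv=cv2.cvtColor(f["img"],cv2.COLOR_RGB2HSV).astype(int)
m=(hsv[...,0]>45)&(hsv[...,0]<80)&(hsv[...,1]>110)&(np.hypot(P[...,0]-.568,P[...,1]-.006)<.075)
q=P[m];print(m.sum(),np.nanpercentile(q[:,2],[2,25,50,75,98]).round(4))
for lo,hi in((.028,.042),(-.002,.012),(-.01,.05)):
    t=q[(q[:,2]>lo)&(q[:,2]<hi)];print(len(t),cv2.minAreaRect((t[:,:2]*1000).astype(np.float32)))
E
```

```text
time_s: 5.8
eef_pos: [0.5203, -0.0988, 0.146]
tcp_rot: [-1.462, -2.78, -0.0]
force: [-0.6, 0.5, -1.1]
gripper_width: 0.06
grip_force: 30.0
12359 [0.0025 0.0036 0.0044 0.0214 0.0346]
2542 ((567.37744140625, 8.396888732910156), (88.45755767822266, 87.70233917236328), 86.16191101074219)
8559 ((565.21337890625, 9.359481811523438), (89.74048614501953, 83.01297760009766), 86.15636444091797)
12353 ((567.340087890625, 9.07950210571289), (89.93335723876953, 87.68277740478516), 86.03775787353516)
```

View pics/wrist2.png

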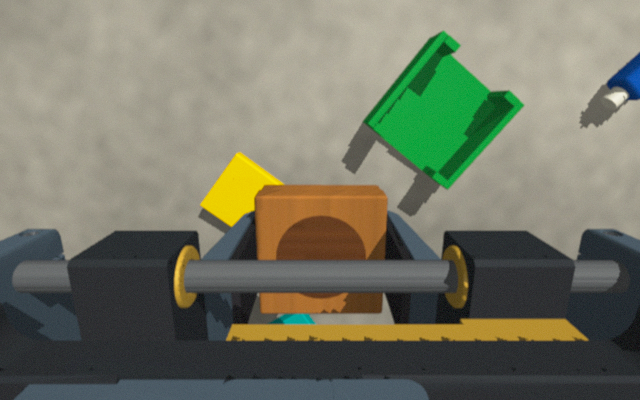

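The pile is held square. The holder measures (0.5674,0.008) with a yaw of -4°, and its cutouts are clear. I'll move over it, turn 51.5° and tip 12° with the -x edge low.

```bash
python3 -m jog '[0.8,1.8,0,0,0,8.6,4, 0.8,1.8,0,0,0,8.6,4, 0.8,1.8,0,0,0,8.6,4, 0.8,1.8,0,0,0,8.6,4, 0.8,1.8,0,0,0,8.6,4, 0.6,1.6,0,0,0,8.5,4, 0,0,-2,-0.3,-4,0,4, 0,0,-2,-0.3,-4,0,4, 0,0,-2,-0.2,-4,0,4, 0,0,0,0,0,0,4, 0,0,0,0,0,0,4]'
python3 - <<'E'
from h import *
from scipy.spatial.transform import Rotation as R
s=readout.read_state();M=R.from_rotvec(s["tcp_rot"]).as_matrix();print(s["eef_pos"],"tool y ang",np.degrees(np.arctan2(M[1,1],M[0,1])),"z",M[:,2].round(3),np.round(s["joint_positions"],2))
f,P,T=grab("scene")
cv2.imwrite("pics/sc1.png",cv2.resize(f["img"][90:270,230:450],(730,600))[:,:,::-1])
E
```

```text
time_s: 7.22
eef_pos: [0.5676, 0.0053, 0.087]
tcp_rot: [0.107, 2.928, -0.01]
force: [0.4, -0.5, -1.5]
gripper_width: 0.0598
grip_force: 30.0
[0.56755396 0.00533677 0.08704682] tool y ang 85.82775947233436 z [ 0.209 -0.014 -0.978] [-0.    0.33  1.93 -0.02  0.67 -1.49]
```

View pics/sc1.png

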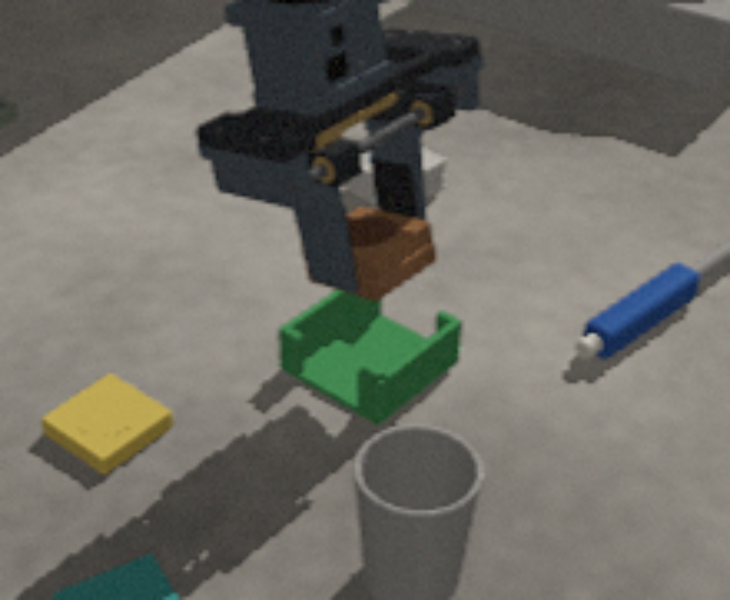

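The pile is held and tipped 12° with its -x edge low, above the holder with the fingers in line with the cutouts. Lowering it along the -x wall.

```bash
python3 -m jog '[-0.1,0.2,-1.5,0,0,0,4, 0,0,-1.5,0,0,0,4, 0,0,-1.2,0,0,0,4, 0,0,-1,0,0,0,4, 0,0,-0.8,0,0,0,4, 0,0,-0.6,0,0,0,4, 0,0,0,0,0,0,4, 0,0,0,0,0,0,4]'
```

```text
time_s: 8.28
eef_pos: [0.5656, 0.008, 0.0203]
tcp_rot: [0.106, 2.929, -0.009]
force: [0.0, 0.2, -1.3]
gripper_width: 0.0593
grip_force: 30.0
```

No contact forces. Laying it flat.

```bash
python3 -m jog '[0.1,0,0,0.2,3,0,4, 0.1,0,0,0.2,3,0,4, 0,0,0,0.2,3,0,4, 0,0,0,0.2,3,0,4, 0,0,-0.4,0,0,0,4, 0,0,-0.3,0,0,0,4, 0,0,-0.2,0,0,0,4, 0,0,0,0,0,0,4, 0,0,0,0,0,0,4]'
python3 - <<'E'
from h import *
from scipy.spatial.transform import Rotation as R
s=readout.read_state();print(R.from_rotvec(s["tcp_rot"]).as_matrix()[:,2].round(3))
f,P,T=grab("scene")
cv2.imwrite("pics/sc2.png",cv2.resize(f["img"][110:250,260:420],(680,600))[:,:,::-1])
E
```

```text
time_s: 9.4
eef_pos: [0.5665, 0.0081, 0.0115]
tcp_rot: [-0.113, -3.139, -0.0]
force: [-2.4, -0.6, 6.4]
gripper_width: 0.0599
grip_force: 30.0
[-0.001  0.    -1.   ]
```

View pics/sc2.png

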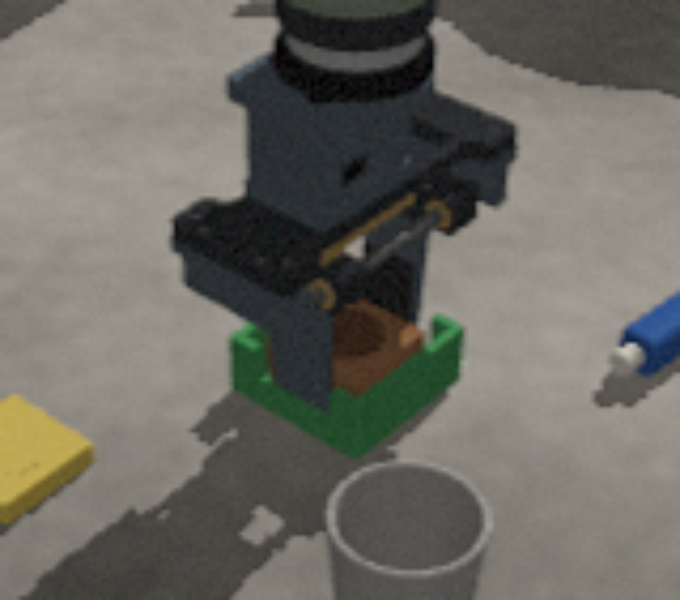

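The pile sits flat inside the holder, and the 6 N upward force shows contact with the floor. Releasing and backing straight up.

```bash
python3 -m jog '[0,0,0,0,0,0,7, 0,0,0,0,0,0,8, 0,0,0,0,0,0,8, 0,0,0,0,0,0,8, 0,0,0,0,0,0,8, 0,0,1,0,0,0,8, 0,0,2.5,0,0,0,8, 0,0,4,0,0,0,8, 0,0,5,0,0,0,8, 0,0,4,0,0,0,8, -5,0,0,0,0,0,8, -5,0,0,0,0,0,8, 0,0,0,0,0,0,8]'
python3 - <<'E'
from h import *
for c in ["scene","top"]:
    f,P,T=grab(c);hsv=cv2.cvtColor(f["img"],cv2.COLOR_RGB2HSV).astype(int)
    m=(hsv[...,0]<18)&(hsv[...,1]>90)&(np.hypot(P[...,0]-.568,P[...,1]-.008)<.06)
    q=P[m];t=q[q[:,2]>.025]; A=np.c_[t[:,:2]-t[:,:2].mean(0),np.ones(len(t))]
    print(c,len(t),np.median(t[:,2]),cv2.minAreaRect((t[:,:2]*1000).astype(np.float32)),"slope",np.linalg.lstsq(A,t[:,2],rcond=None)[0].round(3))
    if c=="scene": cv2.imwrite("pics/sc3.png",cv2.resize(f["img"][130:280,260:420],(640,600))[:,:,::-1])
    for r in viewer.recognise(c,"tumbler")[:1]: print((T@np.r_[r["at"],1])[:3])
E
```

```text
time_s: 11.08
eef_pos: [0.4636, 0.0081, 0.1766]
tcp_rot: [-0.113, -3.138, -0.0]
force: [0.2, -0.4, 1.2]
gripper_width: 0.08
grip_force: 0.0
scene 515 0.03318027499792875 ((565.7578735351562, 6.065898895263672), (61.610721588134766, 59.26184844970703), 86.43443298339844) slope [-0.026  0.031  0.033]
[ 0.70003994 -0.13857311  0.0583351 ]
top 428 0.033870525041639676 ((567.7061157226562, 7.3628692626953125), (57.04830551147461, 52.57025146484375), 86.61663818359375) slope [ 0.007 -0.02   0.034]
[ 0.70162311 -0.12911391  0.03620284]
```

View pics/sc3.png

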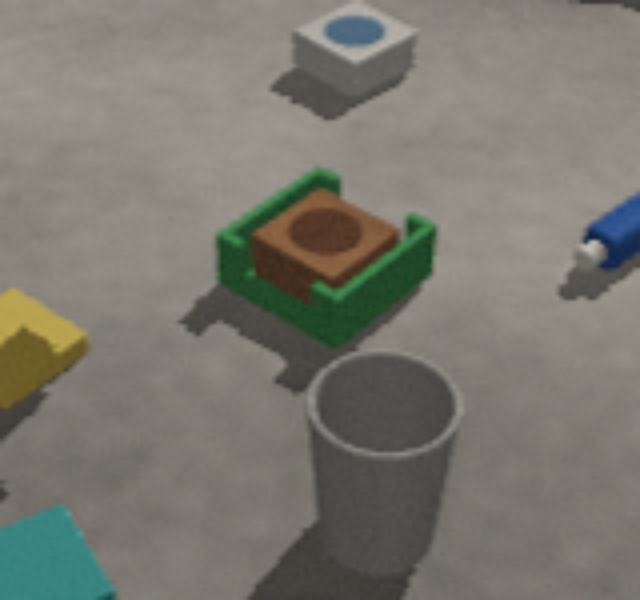

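The pile lies flat and centred in the holder, with its top at 33 mm as expected. The tumbler still stands where it was, and the gripper is clear.

```bash
python3 -c "
from workcell import arm
print(arm.hand_in())"
```

```text
the job is handed in; nothing more can be done
None
```

The two-coaster pile was lowered tipped about 12° and laid flat and centred in the green holder, the tumbler was left standing in place, and the job is handed in (no verdict was returned).

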